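# Line up the painted tiles and hold the gift box open for the shop photo

### The arm

A 6-joint arm with a two-finger parallel gripper is mounted at the origin on the work surface. World frame = base frame: x ahead of the robot, y to its left, z up, the work surface at z = 0. Lengths are in mm, angles in rad, forces in N, time in s.
With the tool pointing down it reaches from about 275 to 725 mm from the base axis. Payload 15.9 kg.
Tool frame: the origin (TCP) lies midway between the tips of the shut fingers; the grasp point (between the pads) lies 19 mm behind it; z points along the fingers, y is the line along which they close (so a half turn about z gives the same grasp; the last joint's range is limited). The gripper opens to 85 mm and grips with 20 to 120 N. Pads are 22 mm wide; open, the fingers measure 114 mm over their backs; the gripper's body (76 mm by 85 mm) begins 54 mm behind the grasp point. The pads swing forward as they close: fully open they stand 13 mm farther back than shut.
Start: joints at [1.225, 0.213, -0.034, 1.323, 0, 1.571], TCP at [169.468, 470.389, 203.106] pointing down, gripper open.
Joint ranges: [-2.98, 2.98], [-0.74, 1.72], [-1.14, 1.35], [-2.1, 2.04], [-1.57, 1.44], [-3.14, 3.14]. Speed limits (rad/s): [1.89, 1.89, 2.39, 2.57, 3.14, 3.14].

### API

Orientations are given as a unit quaternion [x, y, z, w].
In Python, from station import telemetry, imaging, job gives the robot as it stands.
- The arm moves only by the tool apply_moves, never from a script. Its argument "plan" is a list of rows, each a list of 3 entries, a list of its own where there are three numbers: the shift along the tool's x, y, z in m, then the turn, a rotation vector about the tool's x, y, z in rad, then the opening, from 0 (shut) to 1 (fully open). A call has 1 to 10 rows; each row shifts and turns the commanded pose from where the row before left it, along the tool's axes as they then stand; what a row does not reach is not made up. A row lasts 1/8 s, in which the tool goes at most 62.5 mm and 10.7 degrees, less where a joint would pass 70% of its speed; a pose out of reach is approached as far as the arm can. A call is refused whole if a number of a shift passes 0.0625 or a number of a turn 0.188, either way. A call with a gripper value outside its range is refused whole. The fingers move at their own pace and stop on an object; "force" is the grip in N (left out, the last holds). Time passes only in rows, so rows that do not move let the fingers close. It gives the time, the measured TCP pose, the force, the opening and the grip force at its end, in the units of the state.
- telemetry.state(): the state, without advancing time (a new reading comes with each control period).
- imaging.snapshot(name): name is "side" or "top" or "wrist"; returns a dict with "frame" (384x512x3 uint8, red, green, blue), "range_z" (384x512 float32, mm along the optical axis (not along the pixel's ray), 0 where there is no reading), "vfov" (degrees; the focal length in pixels is half the picture's height over the tangent of half this angle, whatever the lens; pixels are square), "cx", "cy" (the principal point, pixels), "cam_to_world" (4x4, takes a point from camera to world coordinates); the wrist camera has in their place "hand_eye" (4x4, takes a point from camera to tool coordinates, whose origin is the TCP and whose axes are the flange's). Camera axes: x right, y down, z forward; pixel columns grow to the right and rows downward; lengths in mm; the calibration is good to about 2 mm. The wrist camera is an equidistant fisheye: a pixel r from the principal point sees the ray r / f radians off the axis. A picture is of the moment at which its call begins: read the wrist's pose just before it.
- job.finish_job(): hands the job in; it is judged then, once.
The state is a dict: "clock": time; "joints": joint angles; "joint_vel": joint speeds; "effort": joint torques, N m; "ee_pos": TCP position; "eef_rot": TCP orientation; "wrist_force": force on the tool from outside, world axes, zero at the start; "moment": the same for the moment, N m; "width": finger opening in mm; "finger_force": force on a finger pad.
Only numpy, scipy, OpenCV 4.12 (cv2) and the standard library are available. Lean on these libraries where they do the work, as an engineer would, in place of code of your own. Each camera call takes 0.05 s, during which the arm holds its last target. There are 200 camera calls.

### The job

Get the tile set ready for its shop photo. First nudge the three small marble tiles into one straight row along the middle of the slate board, square to the board: one tile at the board's centre and one on either side, 85 mm from centre to centre. Then lift the lid of the wooden gift box to 60 degrees and keep holding it there for the picture: you finish while still holding it up with the gripper (it drops shut if let go), the row still straight, and the jar, cup, brush and stone on its stand left where they are.

Things in the scene. Friction and masses are not known exactly. Their poses are not given: they have to be found in the camera images.
- board: Dark grey slate board lying fixed on the table, 300 mm long (its y) x 150 mm wide (its x) x 10 mm thick. Origin: centre of its underside; z up. It lies on one side of the gift box (left or right varies), turned up to 0.2 rad.
- spot_left (a point): Point on the slate board's top face, on its long centre line, 85 mm to +y of its centre: where the centre of one tile of the row belongs. Not marked on the board.
- spot_mid (a point): Centre of the slate board's top face: where the centre of the middle tile belongs. Not marked on the board.
- spot_right (a point): Point on the slate board's top face, on its long centre line, 85 mm to -y of its centre: where the centre of one tile belongs. Not marked on the board.
- tile_a: Loose square tile of pale marble, 50 x 50 x 10 mm, 65 g, an ink branch on its face. Three alike; any may take any place in the row. Origin: centre of its underside; x, y square to its sides, z up. Starts flat on the slate board, one near each place: within 8 mm of it lengthways, 12 to 28 mm off the long centre line to either side, turned up to 0.4 rad from square to the board.
- tile_b: Loose square tile of pale marble, 50 x 50 x 10 mm, 65 g, an ink branch on its face. Three alike; any may take any place in the row. Origin: centre of its underside; x, y square to its sides, z up. Starts flat on the slate board, one near each place: within 8 mm of it lengthways, 12 to 28 mm off the long centre line to either side, turned up to 0.4 rad from square to the board.
- tile_c: Loose square tile of pale marble, 50 x 50 x 10 mm, 65 g, an ink branch on its face. Three alike; any may take any place in the row. Origin: centre of its underside; x, y square to its sides, z up. Starts flat on the slate board, one near each place: within 8 mm of it lengthways, 12 to 28 mm off the long centre line to either side, turned up to 0.4 rad from square to the board.
- box: Dark wooden gift box fixed on the table, 160 mm deep (its x) x 220 mm wide (its y) x 70 mm high to the rim, turned up to 0.2 rad. Origin: centre of its underside; z up. Its front, with a brass clasp plate, faces +x, away from the robot; the lid's hinges are on its rear (-x) edge, on the robot's side.
- lid (a joint): Opening angle of the gift box's lid, rad: 0 = shut; grows as the front (far) edge rises and swings back towards the robot; 60 degrees = 1.047; stop at 1.75. No stay, hardly any friction: it falls shut when let go. The lid is a wooden panel 160 x 220 x 12 mm, 0.3 to 0.5 kg, that lies on the rim; 2 to 3 N at the bar lifts it.
- lid_handle (a point): Middle of the brass bar pull on the lid: a round bar 12 mm across, 104 mm long, parallel to the hinge line, fixed on two 10 mm posts 42 mm either side of its middle. Lid shut, its axis is 32 mm above the lid's top, 114 mm above the table, 130 mm in front (box +x) of the hinge line and 44 mm above it, 30 mm from the lid's front edge. Being round it can turn between the fingers.
- lid_hinge (a point): Middle of the lid's hinge line, at the top of the box's rear edge, 70 mm above the table. The hinge line runs along the box's y.
- jar: Bystander: small lidded paint jar, 52 mm across, 62 mm high. Origin: centre of its underside.
- cup: Bystander: white porcelain water cup, 72 mm across, 85 mm high. Origin: centre of its underside.
- brush: Bystander: slim artist's brush lying on the table, 210 mm long along its x, 8 mm thick. Origin: under the middle of its length.
- stone: Bystander: painted river stone standing in a small dark wooden stand, 110 mm wide, about 140 mm high. Origin: centre of the stand's underside.
Mind the look-alikes: they are no part of the job. Leave any green look-alike of the tile_a alone. What is shaped like the tile_b but purple is not meant.

How it is judged:
By the outcome, as a careful person would: the job done as asked, in the order asked, and still so for the second after the job is handed in, while the arm keeps its last pose, push and grip.
It also fails if it takes over 64 s, if anything falls off the work surface, if the arm or the gripper's body presses on something with over 40 N, if the wrist force passes 120 N, or if a joint passes its speed limit or range.

## Working session

There is one attempt and no reset: what is moved stays moved. The work goes in short steps, Python scripts to look and compute and a tool call to move; the robot and the scene stay as the last step left them, time stands still between calls to the robot, and variables do not carry over. Pictures are saved under pics/ and viewed, at most 10 in all, crops included, and the job is handed in when it is done.

Besides the shell and the picture viewer there is one more tool, called after "Call:" by a JSON object that holds its "fn" and its "kwargs", one argument or row to a line. apply_moves: Moves the arm, as the interface text tells. Its arguments: {"type":"object","properties":{"plan":{"type":"array"},"force":{"type":"number"}},"required":["plan"]}

```bash
mkdir -p pics
cat > h.py <<'E'
import numpy as np, cv2
from scipy.spatial.transform import Rotation as R
from station import telemetry, imaging, job
def snap(n):
    s=imaging.snapshot(n); np.savez('last_'+n,**s); return s
def cloud(s):
    h,w=s['range_z'].shape; f=h/2/np.tan(np.radians(s['vfov'])/2)
    u,v=np.meshgrid(np.arange(w),np.arange(h)); z=s['range_z']
    P=np.stack([(u-s['cx'])/f*z,(v-s['cy'])/f*z,z,np.ones_like(z)],-1)
    return (P@np.array(s['cam_to_world']).T)[...,:3]
E
python3 - <<'E'
from h import *
print(telemetry.state())
for n in('top','side'):
    s=snap(n); cv2.imwrite(f'pics/{n}0.png',cv2.resize(s['frame'][...,::-1],(800,600),interpolation=cv2.INTER_CUBIC))
    print(n,s['vfov'],s['cx'],s['cy'],s['cam_to_world'])
E
```

```text
{'clock': 0.0, 'joints': array([ 1.22496853e+00,  2.13390921e-01, -3.50299247e-02,  1.32350536e+00,
        1.67519789e-05,  1.57084298e+00]), 'joint_vel': array([-7.69586334e-04,  1.15549982e-04, -9.15956788e-04, -8.55434189e-04,
        1.41920008e-03,  3.78495258e-05]), 'effort': array([ 2.73692167e-03, -6.86150837e+01,  4.87119734e+01,  1.73635647e-02,
        8.81601864e-05, -7.96798616e-06]), 'ee_pos': array([169.35964532, 470.05892604, 202.61038788]), 'eef_rot': array([ 1.72076476e-01,  9.85083432e-01, -5.55076985e-04, -1.05438093e-04]), 'wrist_force': array([ 0.04566681, -1.12407598, -0.03175642]), 'moment': array([ 0.03449332, -0.04603809, -0.0110582 ]), 'finger_force': 0.0, 'width': 85.44863663183307}
top 52.749423641868084 254.4242549153296 196.44844195168233 [[ 1.51213552e-02 -9.87559758e-01  1.56515395e-01  3.10583640e+02]
 [-9.99849063e-01 -1.35950321e-02  1.08178891e-02 -8.93157657e-01]
 [-8.55548010e-03 -1.56655352e-01 -9.87616274e-01  1.30207408e+03]
 [ 0.00000000e+00  0.00000000e+00  0.00000000e+00  1.00000000e+00]]
side 53.312166552007895 254.2132973729819 188.1271936693858 [[ 9.87983132e-01 -1.03325405e-01  1.14948649e-01  3.82346438e+02]
 [-1.54559858e-01 -6.56795174e-01  7.38059178e-01 -8.31133955e+02]
 [-7.62545777e-04 -7.46956465e-01 -6.64872513e-01  8.44063330e+02]
 [ 0.00000000e+00  0.00000000e+00  0.00000000e+00  1.00000000e+00]]
```

View pics/top0.png

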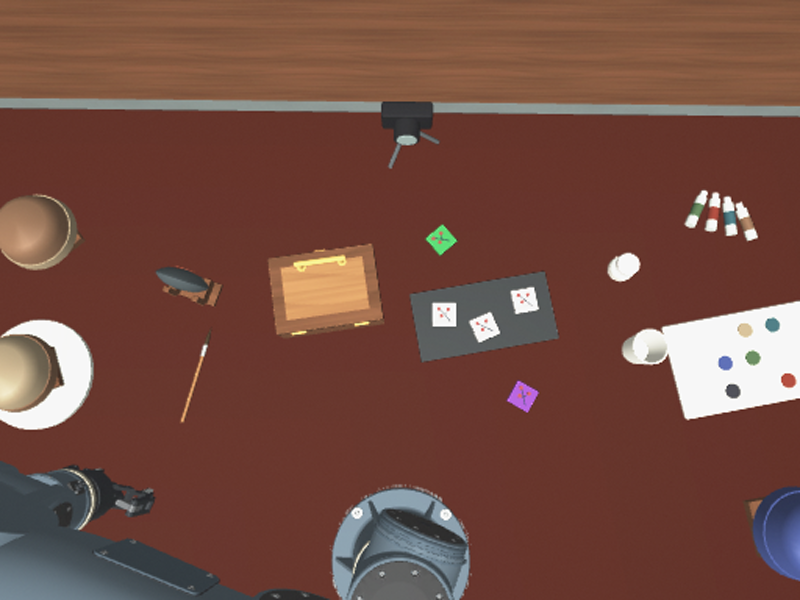

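View pics/side0.png

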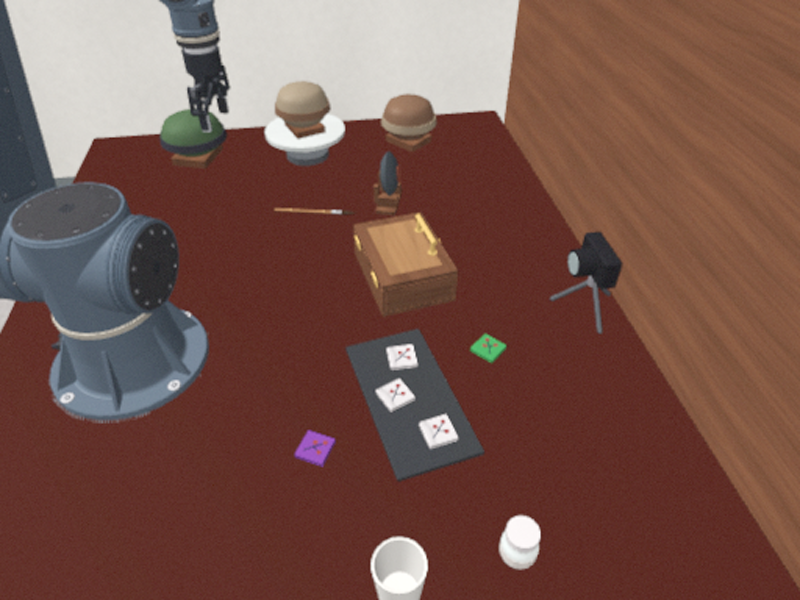

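The top view shows the board around (484,317), with the three white tiles at (444,315), (485,327) and (524,300). The box lid is at (325,290) with its bar near (320,263). The side view confirms this, and the green and purple tiles lie off the board.

```bash
cat >> h.py <<'E'
def fish(s,T):  # wrist cloud, T tool->world 4x4
    h,w=s['range_z'].shape; f=h/2/np.tan(np.radians(s['vfov'])/2)
    u,v=np.meshgrid(np.arange(w),np.arange(h)); x=(u-s['cx'])/f; y=(v-s['cy'])/f
    t=np.hypot(x,y)+1e-9; z=s['range_z']; k=np.tan(np.minimum(t,1.5))/t*z
    P=np.stack([x*k,y*k,z,np.ones_like(z)],-1)
    return (P@(T@np.array(s['hand_eye'])).T)[...,:3]
def toolT(st):
    T=np.eye(4);T[:3,:3]=R.from_quat(st['eef_rot']).as_matrix();T[:3,3]=st['ee_pos'];return T
def rects(mask,P,amin,amax):
    out=[];n,l,stt,c=cv2.connectedComponentsWithStats(mask.astype(np.uint8))
    for i in range(1,n):
        q=P[l==i]; q=q[np.isfinite(q).all(1)]
        if not amin<stt[i,4]<amax: continue
        z=np.median(q[:,2]); q=q[abs(q[:,2]-z)<8]
        r=cv2.minAreaRect(q[:,:2].astype(np.float32))
        out.append((np.round(c[i],1),stt[i,4],np.round(r[0],1),np.round(r[1],1),round(r[2],1),round(float(z),1)))
    return out
def masks(f):
    f=f.astype(int);mx=f.max(2);mn=f.min(2)
    return (mn>150)&(mx-mn<60), (mx<95)&(mx-mn<25)
E
python3 - <<'E'
from h import *
s=dict(np.load('last_top.npz')); P=cloud(s); f=s['frame']
W,D=masks(f)
print(*rects(W,P,150,1500),sep='\n')
print(P[203,310],f[203,310],P[190,330],P[185,205])
bm=cv2.morphologyEx((D|W).astype(np.uint8),cv2.MORPH_CLOSE,np.ones((5,5)))
print(*rects(bm,P,2000,9000),sep='\n')
lid=(P[...,2]>70)&(P[...,2]<92)&(P[...,1]>0)&(P[...,1]<300)&(P[...,0]>250)&(P[...,0]<650)
print('lid',*rects(lid,P,500,9000),sep='\n')
bar=(P[...,2]>104)&(P[...,2]<130)&(P[...,1]>0)&(P[...,1]<230)&(P[...,0]>350)&(P[...,0]<650)
print('bar',*rects(bar,P,10,900),sep='\n')
E
```

```text
(array([398.8, 170.6]), np.int32(271), array([ 606.2, -468.3]), array([43.6, 45.2]), 46.1, 59.9)
(array([335.4, 192. ]), np.int32(220), array([ 533.3, -258.9]), array([49.6, 50.8]), 11.2, 20.3)
(array([284. , 201.1]), np.int32(216), array([499.9, -86. ]), array([48.4, 47.2]), 0.5, 20.6)
(array([309.8, 209.1]), np.int32(228), array([ 474.7, -171.8]), array([50.9, 50.3]), 23.5, 20.2)
(array([  6.4, 245.8]), np.int32(230), array([331.8, 712.1]), array([37.8, 56.4]), 85.8, 200.1)
[ 494.37705687 -172.96149555   18.54881263] [247 247 247] [ 539.71007407 -240.69101778   16.92971689] [538.55619418 171.33223231  84.09732814]
(array([312.5, 199.8]), np.int32(3453), array([ 499.8, -171.2]), array([149.7, 299. ]), 10.6, 11.0)
(array([464.7, 229.5]), np.int32(5269), array([ 404. , -674.2]), array([199.2, 398.2]), 11.5, 12.4)
(array([ 66. , 342.6]), np.int32(6586), array([159.4, 242.2]), array([314. ,  14.6]), 75.0, 693.6)
lid
(array([207.7, 185.5]), np.int32(3255), array([540.7, 163.6]), array([165.7, 219.7]), 9.2, 82.7)
bar
(array([204.2, 166.6]), np.int32(124), array([591.1, 171.7]), array([ 11.6, 102.4]), 9.5, 118.8)
```

```bash
cat >> h.py <<'E'
def down(a):  # tool pointing down, tool y along world angle a (deg)
    a=np.radians(a);y=np.array([np.cos(a),np.sin(a),0]);z=np.array([0,0,-1.]);return np.column_stack([np.cross(y,z),y,z])
def rows(p0,R0,p1,R1,n):
    w=R.from_matrix(R0.T@R1).as_rotvec()/n; d=(np.array(p1)-p0)/n/1000; Rk=R0.copy()
    for k in range(n):
        print(np.round(Rk.T@d,4).tolist(),np.round(w,4).tolist()); Rk=Rk@R.from_rotvec(w).as_matrix()
def go(p1,R1,n):
    st=telemetry.state();T=toolT(st);rows(T[:3,3],T[:3,:3],p1,R1,n)
E
python3 -c "
from h import *
go([470,-171,280],down(10.6),16)"
```

```text
[-0.0313, -0.0313, -0.0048] [-0.0001, 0.0, 0.065]
[-0.0332, -0.0292, -0.0048] [-0.0001, 0.0, 0.065]
[-0.0351, -0.027, -0.0048] [-0.0001, 0.0, 0.065]
[-0.0367, -0.0247, -0.0048] [-0.0001, 0.0, 0.065]
[-0.0383, -0.0222, -0.0048] [-0.0001, 0.0, 0.065]
[-0.0396, -0.0197, -0.0048] [-0.0001, 0.0, 0.065]
[-0.0408, -0.0171, -0.0048] [-0.0001, 0.0, 0.065]
[-0.0418, -0.0144, -0.0048] [-0.0001, 0.0, 0.065]
[-0.0427, -0.0117, -0.0048] [-0.0001, 0.0, 0.065]
[-0.0434, -0.0089, -0.0048] [-0.0001, 0.0, 0.065]
[-0.0438, -0.006, -0.0048] [-0.0001, 0.0, 0.065]
[-0.0441, -0.0032, -0.0048] [-0.0001, 0.0, 0.065]
[-0.0443, -0.0003, -0.0048] [-0.0001, 0.0, 0.065]
[-0.0442, 0.0026, -0.0048] [-0.0001, 0.0, 0.065]
[-0.0439, 0.0055, -0.0048] [-0.0001, 0.0, 0.065]
[-0.0435, 0.0083, -0.0048] [-0.0001, 0.0, 0.065]
```

Call:
{"fn": "apply_moves", "kwargs": {
  "plan": [
    [[-0.031,-0.031,-0.005],[0,0,0.065],1],
    [[-0.033,-0.029,-0.005],[0,0,0.065],1],
    [[-0.035,-0.027,-0.005],[0,0,0.065],1],
    [[-0.037,-0.025,-0.005],[0,0,0.065],1],
    [[-0.038,-0.022,-0.005],[0,0,0.065],1],
    [[-0.04,-0.02,-0.005],[0,0,0.065],1],
    [[-0.041,-0.017,-0.005],[0,0,0.065],1],
    [[-0.042,-0.014,-0.005],[0,0,0.065],1],
    [[-0.043,-0.012,-0.005],[0,0,0.065],1],
    [[-0.043,-0.009,-0.005],[0,0,0.065],1]
  ]
}}

```text
clock: 1.35
ee_pos: [357.6, 68.3, 253.2]
eef_rot: [0.479, 0.878, 0.0, -0.0]
wrist_force: [0.9, 0.5, -0.2]
width: 85.7
finger_force: 0.0
```

Call:
{"fn": "apply_moves", "kwargs": {
  "plan": [
    [[-0.044,-0.006,-0.005],[0,0,0.065],1],
    [[-0.044,-0.003,-0.005],[0,0,0.065],1],
    [[-0.044,0,-0.005],[0,0,0.065],1],
    [[-0.044,0.003,-0.005],[0,0,0.065],1],
    [[-0.044,0.005,-0.005],[0,0,0.065],1],
    [[-0.044,0.008,-0.005],[0,0,0.065],1],
    [[0,0,0],[0,0,0],1],
    [[0,0,0],[0,0,0],1]
  ]
}}

```text
clock: 2.35
ee_pos: [469.9, -170.4, 282.7]
eef_rot: [0.639, 0.769, -0.0, -0.0]
wrist_force: [-0.4, 0.3, -0.1]
width: 85.1
finger_force: 0.0
```

```bash
cat > look.py <<'E'
from h import *
import sys
st=telemetry.state(); s=snap('wrist'); P=fish(s,toolT(st)); W,D=masks(s['frame'])
print(np.round(st['clock'],2),st['ee_pos'],st['width'])
ok=(P[...,2]>-10)&(P[...,2]<40)
print(*rects(W&ok,P,300,60000),sep='\n')
bm=cv2.morphologyEx(((D|W)&ok).astype(np.uint8),cv2.MORPH_CLOSE,np.ones((7,7)))
print(*rects(bm,P,5000,150000),sep='\n')
cv2.imwrite(f'pics/{sys.argv[1]}.png',s['frame'][...,::-1])
E
python3 look.py w1
```

```text
2.35 [ 469.89799407 -170.43288973  282.73846509] 85.12011161224184
(array([46.6, 53.3]), np.int32(1911), array([ 73.6, -61.5]), array([235.5,  87.6]), 54.1, 12.9)
(array([273.2, 143.6]), np.int32(8041), array([ 498. , -169.9]), array([115.7, 251.4]), 6.5, 10.8)
(array([203.6, 306. ]), np.int32(357), array([ 433.1, -475.1]), array([57.4, 20.4]), 4.5, 20.9)
(array([292.6, 311.7]), np.int32(409), array([ 603. , -458.5]), array([52.3, 30.6]), 34.1, 25.2)
(array([273.4, 143.4]), np.int32(8329), array([ 498. , -169.9]), array([115.7, 251.4]), 6.5, 10.9)
```

View pics/w1.png

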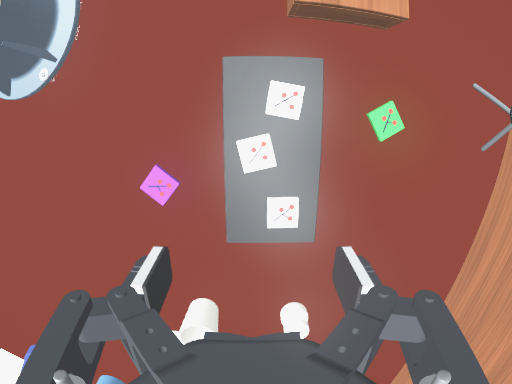

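The wrist view shows the board at about (275,150), with the tiles at (286,100), (257,153) and (283,213). My thresholds merged the glare into the tiles, so I'll tighten them.

```bash
cat > look.py <<'E'
from h import *
import sys
st=telemetry.state(); s=snap('wrist'); P=fish(s,toolT(st)); f=s['frame'].astype(int);mx=f.max(2);mn=f.min(2)
print(np.round(st['clock'],2),st['ee_pos'].round(1),st['width'].round(1))
ok=(P[...,2]>-10)&(P[...,2]<40)&(abs(P[...,0]-500)<130)&(abs(P[...,1]+171)<200)
W=(mn>205)&ok
W=cv2.morphologyEx(W.astype(np.uint8),cv2.MORPH_CLOSE,np.ones((3,3)))
bm=((mx-mn<28)&ok&(mx>60)).astype(np.uint8)|W
bm=cv2.morphologyEx(cv2.morphologyEx(bm,cv2.MORPH_CLOSE,np.ones((5,5))),cv2.MORPH_OPEN,np.ones((5,5)))
b=[r for r in rects(bm,P,5000,150000)];print('board',b)
for r in rects(W,P,300,60000):
    a=r[4]; print(r)
    if b:
        c,t=b[0][2],np.radians(b[0][4]); 
        if b[0][3][0]>b[0][3][1]: t-=np.pi/2
        d=r[2]-c; print('   along bx %.1f by %.1f  ang rel %.1f'%(d@[np.cos(t),np.sin(t)],d@[-np.sin(t),np.cos(t)],(a-np.degrees(t)+45)%90-45))
cv2.imwrite(f'pics/{sys.argv[1]}.png',s['frame'][...,::-1])
E
python3 look.py w2
```

```text
Traceback (most recent call last):
  File "look.py", line 4, in <module>
    print(np.round(st['clock'],2),st['ee_pos'].round(1),st['width'].round(1))
                                                        ^^^^^^^^^^^^^^^^^
AttributeError: 'float' object has no attribute 'round'
```

```bash
sed -i "s/,st\['width'\].round(1))/)/" look.py; python3 look.py w2
```

```text
2.45 [ 469.9 -169.9  283.1]
board [(array([271.6, 147.3]), np.int32(17916), array([ 503.2, -171.5]), array([149.8, 299.2]), 10.6, 10.3)]
(array([284., 100.]), np.int32(1164), array([503.6, -86.1]), array([50.5, 49.8]), 1.5, 20.1)
   along bx 16.1 by 83.9  ang rel -9.1
(array([255.8, 153.2]), np.int32(1144), array([ 477.4, -172.3]), array([50.3, 49.7]), 24.4, 20.0)
   along bx -25.5 by 4.0  ang rel 13.8
(array([282. , 211.9]), np.int32(955), array([ 537.2, -258.6]), array([49.7, 51.6]), 11.4, 19.9)
   along bx 17.4 by -91.9  ang rel 0.8
```

```bash
python3 -c "
from h import *
go([537.2,-258.6,10],down(11.4),8)"
```

```text
[-0.0125, 0.0062, 0.0342] [0.0, -0.0, -0.0016]
[-0.0125, 0.0062, 0.0342] [0.0, -0.0, -0.0016]
[-0.0125, 0.0062, 0.0342] [0.0, -0.0, -0.0016]
[-0.0125, 0.0061, 0.0342] [0.0, -0.0, -0.0016]
[-0.0125, 0.0061, 0.0342] [0.0, -0.0, -0.0016]
[-0.0125, 0.0061, 0.0342] [0.0, -0.0, -0.0016]
[-0.0125, 0.0061, 0.0342] [0.0, -0.0, -0.0016]
[-0.0125, 0.0061, 0.0342] [0.0, -0.0, -0.0016]
```

Call:
{"fn": "apply_moves", "kwargs": {
  "plan": [
    [[-0.02,0.01,0.045],[0,0,-0.004],0.8],
    [[-0.02,0.01,0.045],[0,0,-0.004],0.8],
    [[-0.02,0.01,0.045],[0,0,-0.004],0.8],
    [[-0.02,0.01,0.045],[0,0,-0.002],0.8],
    [[-0.02,0.009,0.045],[0,0,0],0.8],
    [[0,0,0.02],[0,0,0],0.8],
    [[0,0,0.015],[0,0,0],0.8],
    [[0,0,0],[0,0,0],0.8],
    [[0,0,0],[0,0,0],0.8]
  ],
  "force": 20
}}

```text
clock: 3.62
ee_pos: [538.0, -259.4, 24.3]
eef_rot: [0.633, 0.774, 0.0, 0.001]
wrist_force: [-0.0, 1.4, 1.1]
width: 68.5
finger_force: 0.0
```

```bash
python3 look.py w3;python3 -c "
from h import *
go([537.2,-258.6,10],down(11.4),1)"
```

```text
3.62 [ 538.  -259.4   24.3]
board [(array([227.5, 133.6]), np.int32(59616), array([ 511.6, -216.7]), array([150.4, 208.8]), 10.6, 10.3)]
(array([179.6,  72. ]), np.int32(5562), array([ 477.3, -172.5]), array([49., 49.]), 23.9, 20.1)
   along bx -25.6 by 49.8  ang rel 13.3
(array([247.7, 220.4]), np.int32(4534), array([ 536.6, -258.7]), array([48.9, 49.4]), 11.3, 20.0)
   along bx 16.8 by -45.9  ang rel 0.7
[0.0011, -0.0008, 0.0144] [0.0015, 0.0011, 0.0004]
```

View pics/w3.png

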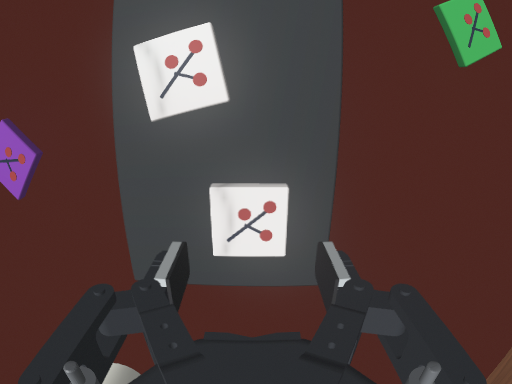

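The tile is at (248,220), lying squarely between the open fingers at (170,265) and (335,265). Next I descend and close.

Call:
{"fn": "apply_moves", "kwargs": {
  "plan": [
    [[0.001,-0.001,0.009],[0,0,0],0.8],
    [[0,0,0],[0,0,0],0.8],
    [[0,0,0],[0,0,0],0.5],
    [[0,0,0],[0,0,0],0.5],
    [[0,0,0],[0,0,0],0.5],
    [[0,0,0],[0,0,0],0.5],
    [[0,0,0],[0,0,0],0.5]
  ],
  "force": 20
}}

```text
clock: 4.55
ee_pos: [536.2, -258.7, 14.1]
eef_rot: [0.633, 0.774, 0.0, -0.0]
wrist_force: [-0.7, 0.6, 0.2]
width: 42.4
finger_force: 0.0
```

Call:
{"fn": "apply_moves", "kwargs": {
  "plan": [
    [[0,0,0],[0,0,0],0.75],
    [[0,0,0],[0,0,0],0.75],
    [[0,0,0],[0,0,0],0.75],
    [[0,0,0.004],[0,0,0],0.75],
    [[0,0,0.004],[0,0,0],0.75],
    [[0,0,0],[0,0,0],0.75],
    [[0,0,0],[0,0,0],0.5],
    [[0,0,0],[0,0,0],0.5],
    [[0,0,0],[0,0,0],0.5],
    [[0,0,0],[0,0,0],0.5]
  ],
  "force": 20
}}

```text
clock: 5.8
ee_pos: [536.3, -258.7, 6.2]
eef_rot: [0.633, 0.774, 0.0, 0.0]
wrist_force: [-0.3, 0.6, -0.5]
width: 42.6
finger_force: 0.0
```

```bash
python3 look.py w4; python3 -c "
from h import *; print(telemetry.state())"
```

```text
5.8 [ 536.3 -258.7    6.2]
board [(array([226.8, 134.7]), np.int32(65561), array([ 511.9, -219.1]), array([150.3, 204.8]), 10.6, 10.3)]
(array([174.8,  71.4]), np.int32(6738), array([ 477.3, -172.6]), array([48.9, 48.8]), 23.9, 20.1)
   along bx -25.5 by 52.1  ang rel 13.3
(array([250.3, 234. ]), np.int32(5124), array([ 536.6, -258.9]), array([48.7, 49.4]), 11.6, 20.1)
   along bx 17.0 by -43.7  ang rel 1.0
{'clock': 5.85, 'joints': array([-4.49454608e-01,  5.12665116e-01, -1.15590526e-01,  9.42481742e-01,
        2.33600579e-06,  9.22339098e-01]), 'joint_vel': array([-0.00139767, -0.00039961, -0.00148109, -0.00082916, -0.00057157,
        0.00037268]), 'effort': array([-3.18982515e-03, -8.99036837e+01,  4.37976766e+01,  8.46372932e-04,
       -3.10620289e-04, -6.17998376e-05]), 'ee_pos': array([ 536.2641071 , -258.68357571,    6.16159048]), 'eef_rot': array([6.33367296e-01, 7.73851321e-01, 8.03911784e-06, 2.83781376e-05]), 'wrist_force': array([-0.29337395,  0.24934123,  0.07766775]), 'moment': array([ 0.01541704,  0.00091642, -0.01318774]), 'finger_force': 0.0, 'width': 42.32520141392275}
```

View pics/w4.png

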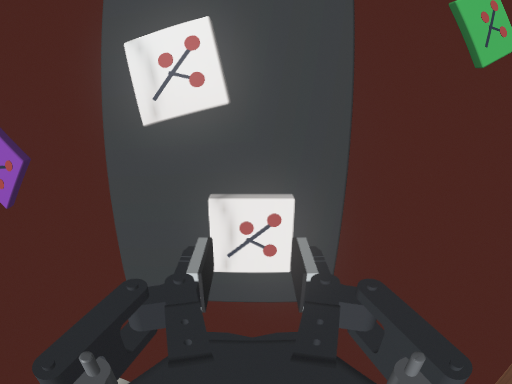

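Run:
```python
from h import *
s=dict(np.load('last_wrist.npz')); P=fish(s,np.eye(4))
print(np.array(s['hand_eye']).round(3))
for v,u in [(242,203),(255,200),(270,200),(290,200),(300,205),(245,302),(270,308),(300,310),(242,210),(255,207),(270,208),(234,250),(200,250),(268,250)]: print(u,v,P[v,u].round(1),s['frame'][v,u])
```

```text
[[-0.00000e+00 -9.49000e-01 -3.16000e-01  8.05830e+01]
 [ 1.00000e+00 -0.00000e+00  1.00000e-03  7.73000e-01]
 [-1.00000e-03 -3.16000e-01  9.49000e-01 -1.70924e+02]
 [ 0.00000e+00  0.00000e+00  0.00000e+00  1.00000e+00]]
203 242 [ 10.7 -23.6 -40.3] [133 137 138]
200 255 [ 10.  -23.3 -52. ] [132 136 137]
200 270 [ 10.3 -21.2 -65.3] [44 44 45]
200 290 [  1.1 -21.7 -67.3] [59 60 62]
205 300 [ -7.3 -20.6 -64. ] [29 31 31]
302 245 [ 10.7  25.5 -43.6] [135 139 139]
308 270 [ 10.5  24.8 -65.6] [133 136 137]
310 300 [ 10.9  22.1 -86.4] [46 48 51]
210 242 [  9.  -20.5 -37. ] [49 48 48]
207 255 [  8.3 -20.5 -49. ] [44 43 44]
208 270 [  0.3 -20.4 -49.9] [39 39 40]
250 234 [  1.8  -0.2 -13.2] [233 230 229]
250 200 [ 23.3  -0.1 -13.4] [234 233 231]
250 268 [-21.8  -0.2 -13.7] [233 231 230]
```

Run:
```python
from h import *
s=dict(np.load('last_wrist.npz')); P=fish(s,np.eye(4))
m=(abs(P[...,0])<14)&(abs(P[...,1])<60)&(P[...,2]<-18)&(s['range_z']>0)
q=P[m];i=np.argsort(-q[:,2])[:400:40];print(q[i].round(1))
s=snap('side');P=cloud(s)
m=(abs(P[...,0]-536)<70)&(abs(P[...,1]+258)<60)&(P[...,2]>24)
q=P[m];i=np.argsort(q[:,2])[:300:20];print(q[i].round(1))
f=s['frame'][...,::-1][190:330,190:340];cv2.imwrite('pics/s2.png',cv2.resize(f,None,fx=4,fy=4,interpolation=cv2.INTER_CUBIC))
```

```text
[[  5.2  22.5 -30. ]
 [ -2.  -20.7 -32.6]
 [  4.   22.6 -34.4]
 [ -6.   22.  -35.5]
 [ -0.3 -20.6 -36.4]
 [ 10.1 -24.6 -37.1]
 [  3.6 -20.7 -37.9]
 [ 10.8  28.3 -38.6]
 [  6.4  33.3 -39.3]
 [  6.2 -33.3 -40. ]]
[[ 534.  -280.6   24.1]
 [ 562.7 -262.8   44.2]
 [ 573.4 -259.6   50.3]
 [ 563.9 -265.5   56. ]
 [ 575.4 -259.    61.4]
 [ 520.5 -275.5   66.1]
 [ 560.3 -254.6   71. ]
 [ 514.6 -278.3   79.2]
 [ 496.6 -281.2   82.8]
 [ 575.9 -259.8   86.4]
 [ 571.6 -266.8   88.3]
 [ 579.8 -253.5   89.6]
 [ 519.5 -276.1   91.2]
 [ 581.3 -246.3   92.3]
 [ 580.4 -260.1   93.8]]
```

View pics/s2.png

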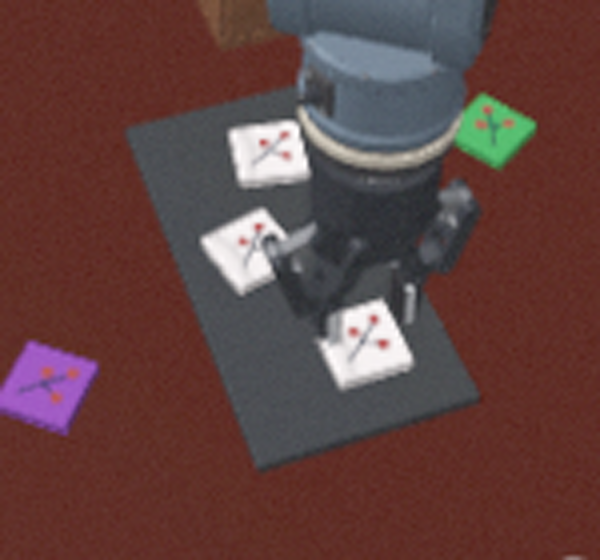

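The side view shows both fingertips hovering clearly above the tile (tile at about (365,345) in the crop). The wrist depth agrees: the real tips are about 32 mm behind the nominal TCP. I'll open, go lower in steps and watch the force.

Call:
{"fn": "apply_moves", "kwargs": {
  "plan": [
    [[0,0,0],[0,0,0],0.75],
    [[0,0,0],[0,0,0],0.75],
    [[0,0,0.006],[0,0,0],0.75],
    [[0,0,0.006],[0,0,0],0.75],
    [[0,0,0.003],[0,0,0],0.75],
    [[0,0,0],[0,0,0],0.75]
  ],
  "force": 20
}}

```text
clock: 6.65
ee_pos: [536.0, -258.6, -9.3]
eef_rot: [0.633, 0.774, -0.0, -0.0]
wrist_force: [-0.0, 0.2, -0.8]
width: 64.1
finger_force: 0.0
```

```bash
cat > tips.py <<'E'
from h import *
st=telemetry.state(); s=snap('wrist'); P=fish(s,np.eye(4)); T=toolT(st)
print(st['ee_pos'],st['width'],st['wrist_force'])
Z=T[2,3]-P[...,2]
m=(abs(P[...,0])<14)&(abs(P[...,1])<60)&(Z>21.5)&(s['range_z']>0)
q=P[m]; 
for sg in(-1,1):
    z=np.sort(Z[m][q[:,1]*sg>0]); print('tip z',z[[0,10,30,60,100]].round(1))
E
python3 tips.py
```

```text
[ 536.00189412 -258.57210991   -9.26261248] 64.14561805516604 [-0.03938873  0.22828376 -0.80982069]
tip z [21.5 21.7 26.5 28.5 30.1]
tip z [21.5 21.6 21.8 27.7 29.8]
```

Call:
{"fn": "apply_moves", "kwargs": {
  "plan": [
    [[0,0,0.005],[0,0,0],0.75],
    [[0,0,0.005],[0,0,0],0.75],
    [[0,0,0],[0,0,0],0.75],
    [[0,0,0],[0,0,0],0.5],
    [[0,0,0],[0,0,0],0.5],
    [[0,0,0],[0,0,0],0.5],
    [[0,0,0],[0,0,0],0.5]
  ],
  "force": 20
}}

```text
clock: 7.58
ee_pos: [536.3, -258.7, -18.8]
eef_rot: [0.633, 0.774, 0.0, 0.0]
wrist_force: [0.1, 0.7, 0.9]
width: 49.4
finger_force: 21.1
```

Call:
{"fn": "apply_moves", "kwargs": {
  "plan": [
    [[0.003,-0.006,0],[0,0,0.014],0.5],
    [[0.002,-0.006,0],[0,0,0],0.5],
    [[0.002,-0.0045,0],[0,0,0],0.5],
    [[0,0,0],[0,0,0],0.5],
    [[0,0,0],[0,0,0],0.5]
  ]
}}

```text
clock: 8.2
ee_pos: [518.4, -254.9, -18.8]
eef_rot: [0.639, 0.769, -0.0, -0.0]
wrist_force: [-3.2, -0.0, 7.5]
width: 49.6
finger_force: 21.6
```

Call:
{"fn": "apply_moves", "kwargs": {
  "plan": [
    [[0,0,0],[0,0,0],0.75],
    [[0,0,0],[0,0,0],0.75],
    [[0,0,0],[0,0,0],0.75],
    [[0,0,-0.02],[0,0,0],0.75],
    [[0,0,-0.03],[0,0,0],0.75],
    [[0,0,-0.03],[0,0,0],0.75],
    [[0,0,0],[0,0,0],0.75]
  ]
}}

```text
clock: 9.07
ee_pos: [520.2, -255.6, 63.3]
eef_rot: [0.639, 0.769, 0.0, 0.002]
wrist_force: [0.5, 0.3, -0.7]
width: 64.6
finger_force: 0.0
```

```bash
python3 look.py w5;python3 -c "
from h import *
go([477.4,-172.3,20],down(24.2),3)"
```

```text
9.07 [ 520.2 -255.6   63.3]
board [(array([248.9, 126.2]), np.int32(48199), array([ 509.8, -208.1]), array([150.4, 226.8]), 10.6, 10.3)]
(array([272.9,   5.1]), np.int32(700), array([ 504.8, -108.9]), array([49.4, 12.6]), 12.0, 20.2)
   along bx 13.3 by 98.4  ang rel 1.4
(array([212.9,  85.2]), np.int32(4172), array([ 477.6, -172.6]), array([49.2, 49.3]), 24.0, 20.1)
   along bx -25.1 by 40.8  ang rel 13.4
(array([248.6, 200.3]), np.int32(3542), array([ 519.2, -254.7]), array([49.4, 49.2]), 10.8, 20.0)
   along bx 0.7 by -47.5  ang rel 0.2
[0.0297, -0.0087, 0.0139] [0.0004, 0.0004, -0.0791]
[0.0303, -0.0063, 0.0139] [0.0004, 0.0004, -0.0791]
[0.0307, -0.0039, 0.0139] [0.0004, 0.0004, -0.0791]
```

Call:
{"fn": "apply_moves", "kwargs": {
  "plan": [
    [[0.0297,-0.0087,0.014],[0,0,-0.079],0.75],
    [[0.0303,-0.0063,0.014],[0,0,-0.079],0.75],
    [[0.0307,-0.0039,0.014],[0,0,-0.079],0.75],
    [[0,0,0],[0,0,0],0.75],
    [[0,0,0],[0,0,0],0.75]
  ]
}}

```text
clock: 9.75
ee_pos: [476.9, -172.4, 18.9]
eef_rot: [0.544, 0.839, -0.0, -0.0]
wrist_force: [-0.3, 0.9, -0.2]
width: 64.1
finger_force: 0.0
```

```bash
python3 -c "
from h import *
print(telemetry.state()['ee_pos'])
go([477.5,-172.4,-19],down(24.2),1)"
```

```text
[ 476.93014241 -172.44240835   18.91661924]
[-0.0002, 0.0005, 0.0379] [-0.0001, 0.0, -0.0012]
```

Call:
{"fn": "apply_moves", "kwargs": {
  "plan": [
    [[0,0.0005,0.016],[0,0,0],0.75],
    [[0,0,0.014],[0,0,0],0.75],
    [[0,0,0.008],[0,0,0],0.75],
    [[0,0,0],[0,0,0],0.75],
    [[0,0,0],[0,0,0],0.5],
    [[0,0,0],[0,0,0],0.5],
    [[0,0,0],[0,0,0],0.5],
    [[0,0,0],[0,0,0],0.5]
  ],
  "force": 20
}}

```text
clock: 10.75
ee_pos: [477.5, -172.1, -18.5]
eef_rot: [0.543, 0.84, 0.0, 0.0]
wrist_force: [-0.6, 0.7, 6.5]
width: 49.2
finger_force: 21.5
```

```bash
python3 -c "
from h import *
print(telemetry.state()['ee_pos'])
go([503.2,-171.5,-18.8],down(10.6),4)"
```

```text
[ 477.53876215 -172.05564743  -18.4685478 ]
[-0.0025, 0.0059, 0.0001] [0.0002, 0.0001, 0.0593]
[-0.0021, 0.006, 0.0001] [0.0002, 0.0001, 0.0593]
[-0.0018, 0.0062, 0.0001] [0.0002, 0.0001, 0.0593]
[-0.0014, 0.0063, 0.0001] [0.0002, 0.0001, 0.0593]
```

Call:
{"fn": "apply_moves", "kwargs": {
  "plan": [
    [[-0.0025,0.006,0],[0,0,0.059],0.5],
    [[-0.0021,0.006,0],[0,0,0.059],0.5],
    [[-0.0018,0.0062,0],[0,0,0.059],0.5],
    [[-0.0014,0.0063,0],[0,0,0.06],0.5],
    [[0,0,0],[0,0,0],0.5],
    [[0,0,0],[0,0,0],0.5]
  ]
}}

```text
clock: 11.5
ee_pos: [503.6, -171.4, -18.5]
eef_rot: [0.639, 0.769, 0.0, 0.001]
wrist_force: [1.8, 0.1, 4.4]
width: 49.5
finger_force: 21.4
```

Call:
{"fn": "apply_moves", "kwargs": {
  "plan": [
    [[0,0,0],[0,0,0],0.75],
    [[0,0,0],[0,0,0],0.75],
    [[0,0,0],[0,0,0],0.75],
    [[0,0,-0.02],[0,0,0],0.75],
    [[0,0,-0.03],[0,0,0],0.75],
    [[0,0,-0.03],[0,0,0],0.75],
    [[0,0,0],[0,0,0],0.75]
  ]
}}

```text
clock: 12.38
ee_pos: [504.3, -171.8, 63.1]
eef_rot: [0.639, 0.769, 0.001, 0.002]
wrist_force: [0.2, -0.3, -0.8]
width: 64.0
finger_force: 0.0
```

```bash
python3 look.py w6;python3 -c "
from h import *
go([503.6,-86.1,20],down(1.7),3)"
```

```text
12.38 [ 504.3 -171.8   63.1]
board [(array([249.1, 156.9]), np.int32(54580), array([ 503.2, -171.9]), array([150.5, 299.7]), 10.7, 10.3)]
(array([269.8,  91.5]), np.int32(4131), array([503.1, -86.2]), array([49. , 49.3]), 1.0, 20.1)
   along bx 15.8 by 84.2  ang rel -9.7
(array([249.8, 201.2]), np.int32(3423), array([ 504.2, -171.4]), array([49.3, 49.7]), 10.4, 20.0)
   along bx 1.1 by 0.3  ang rel -0.3
(array([249.3, 289.5]), np.int32(2139), array([ 519. , -254.9]), array([49.2, 50.6]), 10.7, 20.0)
   along bx 0.1 by -84.5  ang rel 0.0
[0.028, 0.0053, 0.0139] [0.0005, 0.0002, 0.0518]
[0.0282, 0.0038, 0.0139] [0.0005, 0.0002, 0.0518]
[0.0284, 0.0024, 0.0139] [0.0005, 0.0002, 0.0518]
```

Call:
{"fn": "apply_moves", "kwargs": {
  "plan": [
    [[0.028,0.0053,0.014],[0,0,0.054],0.75],
    [[0.0282,0.0038,0.014],[0,0,0.054],0.75],
    [[0.0284,0.0024,0.014],[0,0,0.054],0.75],
    [[0,0,0],[0,0,0],0.75],
    [[0,0,0],[0,0,0],0.75]
  ]
}}

```text
clock: 13.05
ee_pos: [503.0, -86.1, 18.8]
eef_rot: [0.699, 0.715, -0.0, -0.0]
wrist_force: [0.9, -0.4, 0.3]
width: 64.2
finger_force: 0.0
```

```bash
python3 -c "
from h import *
print(telemetry.state()['ee_pos'])
go([503.3,-86.1,-19],down(1.2),1)"
```

```text
[503.01585958 -86.09381556  18.76811108]
[-0.0, 0.0003, 0.0378] [-0.0007, 0.0001, 0.0029]
```

Call:
{"fn": "apply_moves", "kwargs": {
  "plan": [
    [[0,0,0.016],[0,0,0.003],0.75],
    [[0,0,0.014],[0,0,0],0.75],
    [[0,0,0.008],[0,0,0],0.75],
    [[0,0,0],[0,0,0],0.75],
    [[0,0,0],[0,0,0],0.5],
    [[0,0,0],[0,0,0],0.5],
    [[0,0,0],[0,0,0],0.5],
    [[0,0,0],[0,0,0],0.5]
  ],
  "force": 20
}}

```text
clock: 14.05
ee_pos: [503.7, -85.9, -18.5]
eef_rot: [0.7, 0.714, 0.0, 0.0]
wrist_force: [-0.2, -0.9, 5.6]
width: 49.2
finger_force: 21.6
```

```bash
python3 -c "
from h import *
print(telemetry.state()['ee_pos'])
go([487.6,-88.2,-18.8],down(10.6),3)"
```

```text
[503.65553551 -85.89635412 -18.46273973]
[-0.0007, -0.0054, 0.0001] [0.0002, 0.0001, -0.055]
[-0.0004, -0.0054, 0.0001] [0.0002, 0.0001, -0.055]
[-0.0001, -0.0054, 0.0001] [0.0002, 0.0001, -0.055]
```

Call:
{"fn": "apply_moves", "kwargs": {
  "plan": [
    [[-0.0007,-0.0054,0],[0,0,-0.055],0.5],
    [[-0.0004,-0.0054,0],[0,0,-0.055],0.5],
    [[-0.0001,-0.0054,0],[0,0,-0.055],0.5],
    [[0,0,0],[0,0,0],0.5],
    [[0,0,0],[0,0,0],0.5]
  ]
}}

```text
clock: 14.68
ee_pos: [487.3, -88.3, -18.5]
eef_rot: [0.639, 0.769, 0.0, 0.0]
wrist_force: [-2.6, -0.8, 9.0]
width: 48.8
finger_force: 21.9
```

Call:
{"fn": "apply_moves", "kwargs": {
  "plan": [
    [[0,0,0],[0,0,0],0.75],
    [[0,0,0],[0,0,0],0.75],
    [[0,0,0],[0,0,0],0.75],
    [[0,0,-0.03],[0,0,0],0.75],
    [[0,0,-0.05],[0,0,0],0.75],
    [[0,0,-0.06],[0,0,0],0.75],
    [[0,0,-0.06],[0,0,0],0.75],
    [[0,0,0],[0,0,0],0.6],
    [[0,0,0],[0,0,0],0.6]
  ]
}}

```text
clock: 15.8
ee_pos: [487.0, -88.2, 180.6]
eef_rot: [0.639, 0.769, -0.0, -0.0]
wrist_force: [-0.2, -0.3, -0.9]
width: 51.4
finger_force: 0.0
```

```bash
python3 look.py w7;python3 -c "
from h import *
go([520,165,280],down(9.4),8)"
```

```text
15.8 [487.  -88.2 180.6]
board [(array([251.3, 207.4]), np.int32(23418), array([ 503. , -171.7]), array([149.8, 299.8]), 10.6, 10.2)]
(array([251.7, 166.7]), np.int32(1842), array([487.8, -88. ]), array([50.2, 48.3]), 10.5, 19.9)
   along bx 0.5 by 85.1  ang rel -0.1
(array([252.2, 231.8]), np.int32(1534), array([ 503.9, -170.8]), array([49.8, 51.2]), 11.9, 19.9)
   along bx 1.1 by 0.7  ang rel 1.3
(array([251.7, 286.3]), np.int32(1138), array([ 519.5, -254.7]), array([50.5, 52.1]), 10.5, 19.9)
   along bx 1.0 by -84.6  ang rel -0.1
[0.0303, 0.0099, -0.0125] [-0.0002, -0.0001, 0.0026]
[0.0304, 0.0098, -0.0125] [-0.0002, -0.0001, 0.0026]
[0.0304, 0.0097, -0.0125] [-0.0002, -0.0001, 0.0026]
[0.0304, 0.0097, -0.0125] [-0.0002, -0.0001, 0.0026]
[0.0304, 0.0096, -0.0125] [-0.0002, -0.0001, 0.0026]
[0.0305, 0.0095, -0.0125] [-0.0002, -0.0001, 0.0026]
[0.0305, 0.0094, -0.0125] [-0.0002, -0.0001, 0.0026]
[0.0305, 0.0094, -0.0125] [-0.0002, -0.0001, 0.0026]
```

The row lies within about 1 mm and square to the board. On to the box.

Call:
{"fn": "apply_moves", "kwargs": {
  "plan": [
    [[0.03,0.01,-0.02],[0,0,0.005],0.5],
    [[0.03,0.01,-0.02],[0,0,0.005],0.5],
    [[0.031,0.01,-0.02],[0,0,0.005],0.5],
    [[0.031,0.01,-0.02],[0,0,0.006],0.5],
    [[0.031,0.01,-0.02],[0,0,0],0.5],
    [[0.03,0.01,0],[0,0,0],0.5],
    [[0.03,0.009,0],[0,0,0],0.5],
    [[0.03,0.009,0],[0,0,0],0.5],
    [[0,0,0],[0,0,0],0.5],
    [[0,0,0],[0,0,0],0.5]
  ]
}}

```text
clock: 17.1
ee_pos: [522.4, 164.1, 280.1]
eef_rot: [0.647, 0.763, -0.001, -0.0]
wrist_force: [-0.4, -0.9, 0.2]
width: 42.7
finger_force: 0.0
```

```bash
cat > box.py <<'E'
from h import *
st=telemetry.state(); s=snap('wrist'); P=fish(s,toolT(st)); print(st['ee_pos'],st['eef_rot'],st['width'])
near=(abs(P[...,0]-540)<150)&(abs(P[...,1]-165)<160)
lid=near&(P[...,2]>74)&(P[...,2]<92); print('lid',*rects(cv2.morphologyEx(lid.astype(np.uint8),cv2.MORPH_CLOSE,np.ones((9,9))),P,2000,90000),sep='\n')
bar=near&(P[...,2]>108)&(P[...,2]<126); print('bar',*rects(bar,P,60,9000),sep='\n'); print(np.percentile(P[bar][:,2],[5,50,95]))
E
python3 box.py
```

```text
[522.38701353 164.09757871 280.06504089] [ 6.46758906e-01  7.62693877e-01 -8.73639316e-04 -4.52044455e-04] 42.699485102824006
lid
(array([266.3, 156. ]), np.int32(19265), array([545.7, 163.7]), array([162.3, 219.9]), 9.4, 82.8)
bar
(array([312.5, 167.7]), np.int32(822), array([594.3, 172.1]), array([ 12.6, 104.1]), 9.0, 119.2)
[115.39122773 119.16814654 121.05656544]
```

```bash
python3 -c "
from h import *
go([594.4,172,100],down(9.4),6)"
```

```text
[-0.0006, 0.0121, 0.0301] [-0.0002, 0.0001, -0.0001]
[-0.0006, 0.0121, 0.0301] [-0.0002, 0.0001, -0.0001]
[-0.0006, 0.0121, 0.0301] [-0.0002, 0.0001, -0.0001]
[-0.0006, 0.0121, 0.0301] [-0.0002, 0.0001, -0.0001]
[-0.0006, 0.0121, 0.0301] [-0.0002, 0.0001, -0.0001]
[-0.0006, 0.012, 0.0301] [-0.0002, 0.0001, -0.0001]
```

Call:
{"fn": "apply_moves", "kwargs": {
  "plan": [
    [[-0.0006,0.012,0.03],[0,0,0],0.5],
    [[-0.0006,0.012,0.03],[0,0,0],0.5],
    [[-0.0006,0.012,0.03],[0,0,0],0.5],
    [[-0.0006,0.012,0.03],[0,0,0],0.5],
    [[-0.0006,0.012,0.03],[0,0,0],0.5],
    [[-0.0006,0.012,0.03],[0,0,0],0.5],
    [[0,0,0],[0,0,0],0.5],
    [[0,0,0],[0,0,0],0.5]
  ]
}}

```text
clock: 18.15
ee_pos: [594.5, 172.3, 102.3]
eef_rot: [0.647, 0.762, 0.0, 0.0]
wrist_force: [-0.1, 0.2, 0.9]
width: 42.8
finger_force: 0.0
```

```bash
python3 box.py; python3 -c "
from h import *
go([594.4,172,69],down(9.4),3)
s=dict(np.load('last_wrist.npz'));cv2.imwrite('pics/w8.png',s['frame'][...,::-1])"
```

```text
[594.45805143 172.27168218 102.33488702] [6.47053280e-01 7.62444679e-01 3.29274153e-04 2.36199882e-04] 42.82830482315798
lid
(array([188.9, 170.3]), np.int32(47631), array([545.7, 163.9]), array([161.9, 220. ]), 9.2, 82.8)
bar
(array([250.2, 225.4]), np.int32(3126), array([594.4, 171.4]), array([ 12.1, 104.1]), 9.2, 119.3)
[115.60579464 119.30309741 120.77005545]
[-0.0002, -0.0001, 0.0112] [0.0006, -0.0001, -0.0002]
[-0.0002, -0.0001, 0.0112] [0.0006, -0.0001, -0.0002]
[-0.0002, -0.0001, 0.0112] [0.0006, -0.0001, -0.0002]
```

View pics/w8.png

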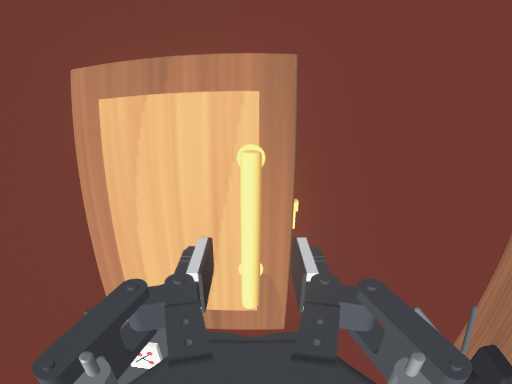

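The bar runs from about (251,155) to (251,305), midway between the pads at (203,270) and (305,270). Descend and grip.

Call:
{"fn": "apply_moves", "kwargs": {
  "plan": [
    [[0,0,0.011],[0,0,0],0.5],
    [[0,0,0.011],[0,0,0],0.5],
    [[0,0,0.009],[0,0,0],0.5],
    [[0,0,0],[0,0,0],0.5],
    [[0,0,0],[0,0,0],0],
    [[0,0,0],[0,0,0],0],
    [[0,0,0],[0,0,0],0],
    [[0,0,0],[0,0,0],0],
    [[0,0,0],[0,0,0],0],
    [[0,0,0],[0,0,0],0]
  ],
  "force": 50
}}

```text
clock: 19.45
ee_pos: [593.6, 172.6, 70.5]
eef_rot: [0.647, 0.763, -0.0, -0.0]
wrist_force: [-8.5, -1.9, 7.9]
width: 10.2
finger_force: 49.1
```

```bash
cat > lid.py <<'E'
import numpy as np
r=np.hypot(130,44);a0=np.arctan2(44,130)
def tcp(ph,k=2/3):
    al=k*ph; return r*np.array([np.cos(a0+ph),np.sin(a0+ph)])+43.5*np.array([np.sin(al),-np.cos(al)])
N=24;phs=np.radians(np.linspace(0,60,N+1))
for i in range(N):
    al=phs[i]*2/3; d=tcp(phs[i+1])-tcp(phs[i])
    print(round(np.degrees(phs[i+1]),1),np.round([d@[np.cos(al),np.sin(al)],d@[np.sin(al),-np.cos(al)]],2),tcp(phs[i+1]).round(1))
E
python3 lid.py
```

```text
2.5 [-0.78 -5.65] [129.2   6.1]
5.0 [-0.86 -5.62] [128.2  11.7]
7.5 [-0.94 -5.59] [126.9  17.3]
10.0 [-1.02 -5.55] [125.4  22.7]
12.5 [-1.1  -5.52] [123.7  28.1]
15.0 [-1.18 -5.48] [121.7  33.3]
17.5 [-1.26 -5.45] [119.5  38.5]
20.0 [-1.34 -5.41] [117.1  43.5]
22.5 [-1.42 -5.37] [114.5  48.4]
25.0 [-1.5  -5.33] [111.7  53.1]
27.5 [-1.57 -5.29] [108.7  57.8]
30.0 [-1.65 -5.25] [105.5  62.2]
32.5 [-1.72 -5.21] [102.1  66.5]
35.0 [-1.8  -5.16] [98.5 70.7]
37.5 [-1.87 -5.12] [94.7 74.6]
40.0 [-1.95 -5.07] [90.8 78.4]
42.5 [-2.02 -5.02] [86.8 82. ]
45.0 [-2.09 -4.98] [82.6 85.4]
47.5 [-2.16 -4.93] [78.2 88.5]
50.0 [-2.24 -4.88] [73.8 91.5]
52.5 [-2.31 -4.82] [69.2 94.3]
55.0 [-2.38 -4.77] [64.5 96.8]
57.5 [-2.44 -4.72] [59.7 99.2]
60.0 [-2.51 -4.66] [ 54.9 101.3]
```

Call:
{"fn": "apply_moves", "kwargs": {
  "plan": [
    [[0,-0.0008,-0.0056],[-0.0291,0,0],0],
    [[0,-0.0009,-0.0056],[-0.0291,0,0],0],
    [[0,-0.0009,-0.0056],[-0.0291,0,0],0],
    [[0,-0.001,-0.0056],[-0.0291,0,0],0],
    [[0,-0.0011,-0.0055],[-0.0291,0,0],0],
    [[0,-0.0012,-0.0055],[-0.0291,0,0],0],
    [[0,-0.0013,-0.0054],[-0.0291,0,0],0],
    [[0,-0.0013,-0.0054],[-0.0291,0,0],0]
  ]
}}

```text
clock: 20.45
ee_pos: [581.5, 170.7, 113.2]
eef_rot: [0.642, 0.757, 0.089, 0.075]
wrist_force: [0.8, 1.1, -5.5]
width: 10.5
finger_force: 48.6
```

```bash
cat > ang.py <<'E'
from h import *
st=telemetry.state();T=toolT(st);b=np.radians(9.4);bx=np.array([np.cos(b),np.sin(b),0])
H=np.array([466.0,150.8,70]); B=T[:3,3]-43.5*T[:3,2]; d=B-H
print('bar in box x,z,y',d@bx,d[2],d@[-np.sin(b),np.cos(b),0],'r',np.hypot(d@bx,d[2]),'lid',np.degrees(np.arctan2(d[2],d@bx))-18.7)
print('tilt',np.degrees(np.arcsin(T[:3,2]@bx)),st['wrist_force'],st['width'],st['finger_force'],st['clock'])
E
python3 ang.py
```

```text
bar in box x,z,y 107.11310811725647 85.47979163775722 0.7446412854272878 r 137.0401864745282 lid 19.891021185104552
tilt 13.381101522553454 [ 0.78279974  1.11026832 -5.45353781] 10.520717628784787 48.62097501754761 20.45
```

On track: lid at about 20 degrees with low forces.

Call:
{"fn": "apply_moves", "kwargs": {
  "plan": [
    [[0,-0.0014,-0.0054],[-0.0291,0,0],0],
    [[0,-0.0015,-0.0053],[-0.0291,0,0],0],
    [[0,-0.0016,-0.0053],[-0.0291,0,0],0],
    [[0,-0.0016,-0.0053],[-0.0291,0,0],0],
    [[0,-0.0017,-0.0052],[-0.0291,0,0],0],
    [[0,-0.0018,-0.0052],[-0.0291,0,0],0],
    [[0,-0.0019,-0.0051],[-0.0291,0,0],0],
    [[0,-0.0019,-0.0051],[-0.0291,0,0],0]
  ]
}}

```text
clock: 21.45
ee_pos: [555.9, 166.6, 148.7]
eef_rot: [0.629, 0.742, 0.177, 0.15]
wrist_force: [1.5, 1.7, -3.5]
width: 10.6
finger_force: 48.6
```

```bash
python3 ang.py
```

```text
bar in box x,z,y 71.66090271873239 117.51640014340356 0.8587152146556776 r 137.64225107548978 lid 39.92537379228288
tilt 26.780412186388038 [ 1.47589878  1.6501758  -3.53449553] 10.5932636620614 48.58471155166626 21.45
```

Call:
{"fn": "apply_moves", "kwargs": {
  "plan": [
    [[0,-0.002,-0.005],[-0.0291,0,0],0],
    [[0,-0.0021,-0.005],[-0.0291,0,0],0],
    [[0,-0.0022,-0.0049],[-0.0291,0,0],0],
    [[0,-0.0022,-0.0049],[-0.0291,0,0],0],
    [[0,-0.0023,-0.0048],[-0.0291,0,0],0],
    [[0,-0.0024,-0.0048],[-0.0291,0,0],0],
    [[0,-0.0024,-0.0047],[-0.0291,0,0],0],
    [[0,-0.0025,-0.0047],[-0.0291,0,0],0],
    [[0,0,0],[0,0,0],0],
    [[0,0,0],[0,0,0],0]
  ]
}}

```text
clock: 22.7
ee_pos: [521.1, 161.0, 172.1]
eef_rot: [0.608, 0.716, 0.262, 0.221]
wrist_force: [3.8, 4.0, 4.0]
width: 10.1
finger_force: 49.1
```

```bash
python3 ang.py
python3 - <<'E'
from h import *
s=snap('top');P=cloud(s);f=s['frame'];st=telemetry.state();w=snap('wrist');Q=fish(w,toolT(st))
b=np.radians(9.4)
for n,C,dx in(('wrist',Q,0),('top',P,3.4),):
    X=C-np.array([466-dx,150.8,70]);x=X[...,0]*np.cos(b)+X[...,1]*np.sin(b);y=-X[...,0]*np.sin(b)+X[...,1]*np.cos(b);z=X[...,2]
    m=(abs(y)<105)&(abs(y)>65)&(z>25)&(z<140)&(x>-20)&(x<90)
    if m.sum()>30:
        q=np.c_[x[m],z[m]];v=cv2.fitLine(q.astype(np.float32),cv2.DIST_HUBER,0,.01,.01).ravel();print(n,m.sum(),np.degrees(np.arctan2(v[1],v[0])),v)
W,D=masks(f); print(*rects(W&(abs(P[...,1]+171)<200)&(P[...,2]<40),P,100,1500),sep='\n')
cv2.imwrite('pics/t9.png',cv2.resize(f[80:300,120:420,::-1],(750,550),interpolation=cv2.INTER_CUBIC))
E
```

```text
bar in box x,z,y 27.993941150361618 135.36229224297128 0.9930924064165941 r 138.22666494711314 lid 59.615522172986644
tilt 40.090864985657575 [3.81108755 3.96807789 4.01314453] 10.140309142115141 49.09261107444763 22.7
wrist 14219 58.745422 [ 0.5188416  0.8548704 41.3794    91.83811  ]
top 815 58.3985 [ 0.5240082   0.85171324 37.95042    85.25951   ]
(array([334.3, 197.1]), np.int32(218), array([ 516.1, -254.9]), array([50.2, 50.9]), 11.9, 20.0)
(array([309.4, 201.1]), np.int32(219), array([ 501.3, -171.6]), array([50.2, 50.9]), 9.7, 19.7)
(array([284.7, 205.6]), np.int32(219), array([485.2, -88.4]), array([50.3, 49.8]), 10.0, 20.1)
```

View pics/t9.png

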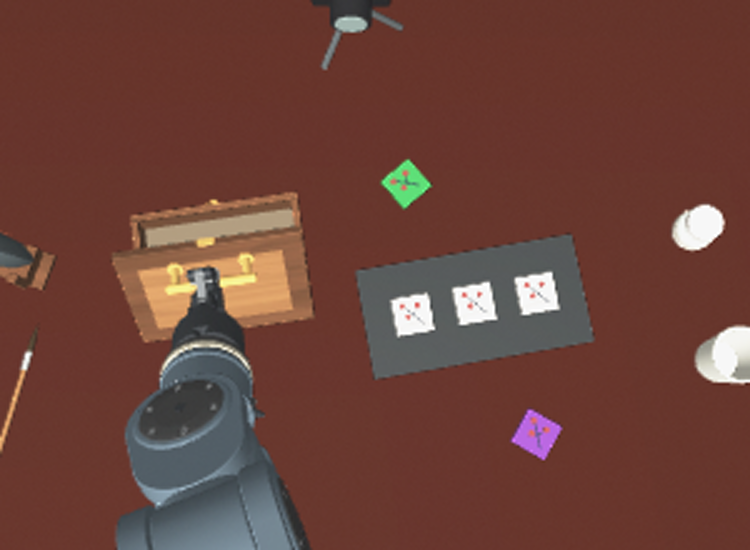

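The crop shows the row at (412,315), (475,303) and (537,292), straight on the board, with the lid up in the gripper at about 59 degrees and the bystanders untouched. I'll trim by one degree.

Call:
{"fn": "apply_moves", "kwargs": {
  "plan": [
    [[0,-0.0015,-0.0019],[0,0,0],0],
    [[0,0,0],[0,0,0],0],
    [[0,0,0],[0,0,0],0],
    [[0,0,0],[0,0,0],0]
  ]
}}

```text
clock: 23.3
ee_pos: [519.0, 160.6, 172.6]
eef_rot: [0.608, 0.716, 0.262, 0.221]
wrist_force: [3.1, 5.5, 4.3]
width: 10.1
finger_force: 49.1
```

```bash
python3 ang.py
python3 - <<'E'
from h import *
st=telemetry.state();w=snap('wrist');C=fish(w,toolT(st));b=np.radians(9.4)
X=C-np.array([466,150.8,70]);x=X[...,0]*np.cos(b)+X[...,1]*np.sin(b);y=-X[...,0]*np.sin(b)+X[...,1]*np.cos(b);z=X[...,2]
m=(abs(y)<105)&(abs(y)>65)&(z>25)&(z<140)&(x>-20)&(x<90)
v=cv2.fitLine(np.c_[x[m],z[m]].astype(np.float32),cv2.DIST_HUBER,0,.01,.01).ravel();print(np.degrees(np.arctan2(v[1],v[0])))
E
```

```text
bar in box x,z,y 25.910462567675157 135.8490761929104 1.0032489055179716 r 138.2979521646581 lid 60.501682624054055
tilt 40.08867173594729 [3.14352996 5.47886994 4.2814574 ] 10.149925105795683 49.071621894836426 23.3
59.706547
```

The two estimates, 60.5 and 59.7 degrees, bracket 60, and the hold is stable, so I'm handing in.

```bash
python3 -c "
from station import job; print(job.finish_job())"
```

```text
the job is handed in; nothing more can be done
None
```

I handed the job in at 23.3 s: the three tiles are in a straight row, within about 1.5 mm of their places, and the gripper is holding the lid at about 60 degrees; the result of the judging was not shown.

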